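Load the tin press and start it at the no-touch switch

ROBOT

A 6-joint arm with a two-finger parallel gripper is mounted at the origin on a cart in front of the work surface, level with it; the furniture and walls round the work are solid. World frame = base frame: x ahead of the robot, y to its left, z up, the work surface at z = 0. Lengths are in m, angles in rad, forces in N, time in s.
With the tool pointing down it reaches from about 0.35 to 0.775 m from the base axis. Payload 5.5 kg.
Tool frame: the origin (TCP) lies midway between the tips of the shut fingers; the grasp point (between the pads) lies 19 mm behind it; x points along the fingers, y is the direction in which the jaws open and shut, and the axes are right-handed (so a half turn about x gives the same grasp; the last joint's range is limited). The gripper opens to 85 mm and grips with 20 to 120 N. Pads are 22 mm wide; open, the fingers measure 114 mm over their backs; the gripper's body (76 mm by 85 mm) begins 54 mm behind the grasp point. The pads swing forward as they close: fully open they stand 13 mm farther back than shut.
Start: joints at [0.968, 0.313, 0.046, 1.304, 0, 1.431], TCP at [0.257, 0.515, 0.231] pointing down, gripper open.
Joint ranges: [-2.76, 2.76], [-0.86, 1.69], [-1.03, 1.26], [-2.2, 2.34], [-1.47, 1.5], [-3.14, 3.14]. Speed limits (rad/s): [2.57, 2.57, 3.14, 3.14, 3.14, 3.14].

INTERFACE

Orientations are given as a unit quaternion [w, x, y, z].
In Python, from workcell import env, optics, order, models gives the robot as it stands. The module is installed in compiled form; this text tells all that it offers.
- The arm moves only by the tool servo_tool, never from a script. Its argument "moves" is a list of rows, each a list of 5 numbers: the shift along the tool's x, y, z in cm, then the turn about the tool's x in rad, then the closure, from -1 (fully open) to 1 (shut). A call has exactly 10 rows; each row shifts and turns the commanded pose from where the row before left it, along the tool's axes as they then stand; what a row does not reach is not made up. A row lasts 1/8 s, in which the tool goes at most 62.5 mm and 10.7 degrees, less where a joint would pass 70% of its speed; a pose out of reach is approached as far as the arm can. A call is refused whole if a number of a shift passes 6.25 or a number of a turn 0.188, either way. A call with a gripper value outside its range is refused whole. The fingers move at their own pace and stop on an object; "grip_force" is the grip in N (left out, the last holds). Time passes only in rows, so rows that do not move let the fingers close, or fill a call up. It gives the time, the measured TCP pose, the force and the opening at its end, in the units of the state.
- env.get_state(): the state, without advancing time (a new reading comes with each control period).
- optics.read_camera(name): name is "scene" or "top" or "wrist"; returns a dict with "pixels" (400x640x3 uint8, blue, green, red), "vertical_fov" (degrees; the focal length in pixels is half the picture's height over the tangent of half this angle, whatever the lens; pixels are square), "cx", "cy" (the principal point, pixels), "extrinsics" (4x4, takes a point from world to camera coordinates). Camera axes: x right, y up, looking along -z (the intrinsics and any distortion apply to the point x, -y, -z); pixel columns grow to the right and rows downward; lengths in m; the calibration is good to about 2 mm. A picture is of the moment at which its call begins. There is no depth.
- order.hand_in(): hands the job in, once; it reports no verdict.
Trained networks look in a picture, given as the dict that the camera call returned (one of the last four; its "shot" number tells which), for a name from the list of things; names that differ only in an ending like _2 or _b are one class to them, and where a whole thing is asked for, a point or a joint stands for the part that bears it (a point fixed in the world has none). Each returns a list of dicts, best first, with "conf" (0 to 1); they miss things now and then, are a little off and sometimes report something else, mostly with a low value. They report only what shows in the picture. A call takes as long as a camera call. They do not tell look-alikes from the thing itself.
- models.outline_of(name, picture): "pixels" (400x640 bool, what is visible of it) and "location" ([column, row] in pixels, amid what is visible of it).
- models.pinpoint(name, picture): "location" ([column, row] in pixels: a listed point, or the origin of a listed thing).
The state is a dict: "clock": time; "joint_pos": joint angles; "qvel": joint speeds; "tau": joint torques, N m; "tcp_pos": TCP position; "orientation": TCP orientation; "wrist_force": force on the tool from outside, world axes, zero at the start; "ft_torque": the same for the moment, N m; "finger_gap": finger opening in m.
Only numpy, scipy, OpenCV 4.12 (cv2) and the standard library are available. Lean on these libraries where they do the work, as an engineer would, in place of code of your own. Each camera call takes 0.05 s, during which the arm holds its last target.

TASK

Close the tin: push the blue-fronted drawer of the tin press gently all the way in, without touching the tin that sits in it. Only when the drawer is fully home, start the press at its green-ringed no-touch switch: point down at the dark sensor window with the fingertips a few centimetres above it, hold still there for two seconds without touching the box, then draw the hand well away. Keep the hand away from the red-ringed stop switch and leave everything else where it is; nothing is to be gripped or lifted.

Things in the scene. Friction and masses are not known exactly. Their poses are not given: they have to be found in the camera images.
- press: Bench press for closing tins, white C-shaped frame on a steel base, fixed to the table; 254 x 170 mm on the table, its head 214 mm high with an air cylinder up to 278 mm. Origin on the table surface below the frame; +x points from its front (the drawer side, towards the robot) to its back, +z up. The head's front face is 20 mm in front of the origin, the base's front edge 119 mm in front of it.
- drawer (a joint): The press's slide-in drawer, in m: 0 = fully out, 0.100 = fully home (stop); it slides along the press's +x, with about 3 N of sliding friction, and stays where it is left. It starts fully out. The stop is solid: more than 35 N on the drawer counts as shoving, and more than 0.3 m/s as slamming.
- drawer_front (a point): Centre of the outer face of the drawer's upright blue front plate (120 mm wide, 72 mm high, 8 mm thick, a black rubber pad in its middle), the face that is pushed; it moves with the drawer. The plate spans 36 mm above and below this point, its lower edge 13 mm above the table. A clear upright guard stands 102 mm behind it on the drawer, its top 37 mm above that of the plate.
- tin: Closed plain gold tin, 66 mm across, 22 mm high, loose in the round nest ring (9 mm high) of the drawer; origin at the centre of its underside.
- nest (a point): Centre of the floor of the drawer's nest, where the underside of the tin sits; it moves with the drawer, 154 mm behind its front face.
- start_eye (a point): Centre of the dark sensor window (36 mm across, level, facing up) in the GREEN ring (54 mm across) on top of the start switch, a fixed steel box 80 x 80 mm and 58 mm high. The switch notices a hand whose fingertips are over the window, within about 30 mm of its centre sideways and up to about 60 mm above it. Beside the press, to its left or its right.
- stop_eye (a point): The same point of the stop switch, a like box with a RED ring, on the other side of the press. A hand low over it (within 35 mm sideways and 70 mm above) would stop the line.
- start: The green-ringed start switch box, fixed; origin at the centre of its underside.
- stop: The red-ringed stop switch box, fixed; origin at the centre of its underside.
- next_tin: Bystander: another closed gold tin, 68 mm across, 23 mm high, standing on the table; origin at the centre of its underside.
- roll: Bystander: white label roll standing flat, 83 mm across, 40 mm high; origin at the centre of its underside.
- marker: Bystander: marker pen lying on the table, 130 x 13 mm; origin under its middle.
There are look-alikes about, which are no part of the job. Leave any turquoise or white look-alike of the tin alone.

How it is judged:
By the outcome, as a careful person would: the job done as asked, in the order asked, and still so for the second after the job is handed in, with the robot touching nothing.
It also fails if it takes over 48 s, if anything falls off the work surface, if the arm or the gripper's body presses on something with over 40 N, if the wrist force passes 120 N, or if a joint passes its speed limit or range.

## Working session

There is one attempt and no reset: what is moved stays moved. The work goes in short steps, Python scripts to look and compute and a tool call to move; the robot and the scene stay as the last step left them, time stands still between calls to the robot, and variables do not carry over. Pictures are saved under pics/ and viewed, and the job is handed in when it is done.

Besides the shell and the picture viewer there is one more tool, called in YAML: its name, and indented under it one key for each argument. servo_tool: Moves the arm, as the interface text tells. Its arguments: {"type":"object","properties":{"moves":{"type":"array"},"grip_force":{"type":"number"}},"required":["moves"]}

```bash
mkdir -p pics; cat > h.py <<'E'
import numpy as np, cv2
from workcell import env, optics, order, models
def shot(n,f):
    p=optics.read_camera(n); cv2.imwrite('pics/'+f,p['pixels']); return p
def K(p):
    f=200/np.tan(np.radians(p['vertical_fov'])/2); return f
def proj(p,X):
    E=np.array(p['extrinsics']); c=(E@np.r_[X,1])[:3]; f=K(p)
    return np.array([p['cx']+f*c[0]/-c[2], p['cy']-f*c[1]/-c[2]])
def ray(p,uv):
    E=np.array(p['extrinsics']); f=K(p)
    d=np.array([(uv[0]-p['cx'])/f,-(uv[1]-p['cy'])/f,-1]); R=E[:3,:3]
    return -R.T@E[:3,3], R.T@d
def atz(p,uv,z):
    o,d=ray(p,uv); return o+d*(z-o[2])/d[2]
E
python3 - <<'E'
from h import *
print(env.get_state())
for n in ['scene','top','wrist']:
    p=shot(n,n+'1.png'); print(n,[k for k in p],p['vertical_fov'],p['cx'],p['cy'],{k:p[k] for k in p if k not in('pixels','extrinsics')}, ray(p,(320,200)))
    for t,z in [('drawer_front',.049),('nest',.02),('start_eye',.058),('stop_eye',.058),('press',0),('tin',.02),('next_tin',0),('roll',0),('marker',0)]:
        for r in models.pinpoint(t,p)[:2]:
            print(t,round(r['conf'],2),np.round(r['location'],1),np.round(atz(p,r['location'],z),3))
E
```

```text
{'clock': 0.0, 'joint_pos': array([ 9.68391258e-01,  3.14009866e-01,  4.49573834e-02,  1.30360966e+00,
       -1.07713301e-05,  1.43119247e+00]), 'qvel': array([ 0.00049786,  0.00079968, -0.00113727, -0.00225441,  0.00093822,
       -0.000176  ]), 'tau': array([ 6.46738999e-05, -4.80624318e+01,  2.98532653e+01,  1.92243420e-02,
       -2.70103501e-04, -2.34168772e-05]), 'tcp_pos': array([0.25642479, 0.51406841, 0.23039467]), 'orientation': array([ 0.68802374,  0.16155235,  0.68849497, -0.16278469]), 'wrist_force': array([-0.13717363, -0.57433733,  0.5609473 ]), 'ft_torque': array([ 0.03148065, -0.04557073,  0.01942008]), 'finger_gap': 0.08550778344290878}
scene ['pixels', 'vertical_fov', 'cx', 'cy', 'extrinsics', 'shot'] 47.45954753653501 318.4726726447474 191.01280401608074 {'vertical_fov': 47.45954753653501, 'cx': 318.4726726447474, 'cy': 191.01280401608074, 'shot': 1} (array([-0.10556103, -1.01262479,  0.69548362]), array([ 0.46217261,  0.74645964, -0.47916171]))
drawer_front 0.57 [275.9 190.1] [0.437 0.122 0.049]
nest 0.97 [320.9 176.8] [0.636 0.179 0.02 ]
start_eye 0.95 [366.6 2
[... 1169 characters left out ...]
9] [0.591 0.124 0.02 ]
tin 0.58 [226.1 179.1] [0.601 0.291 0.02 ]
next_tin 0.9 [334.6 255.1] [ 0.398 -0.015  0.   ]
roll 0.63 [444.3 245.4] [ 0.431 -0.318  0.   ]
roll 0.46 [189.1 212.7] [0.507 0.394 0.   ]
marker 0.71 [224.3 264.5] [0.366 0.289 0.   ]
wrist ['pixels', 'vertical_fov', 'cx', 'cy', 'extrinsics', 'shot'] 58.98893696335782 323.89427233337466 201.56954547733426 {'vertical_fov': 58.98893696335782, 'cx': 323.89427233337466, 'cy': 201.56954547733426, 'shot': 3} (array([0.19149691, 0.54765313, 0.37450904]), array([ 0.24864789, -0.13583848, -0.95909496]))
tin 0.53 [314.4 378.3] [0.485 0.388 0.02 ]
tin 0.47 [221.7 397.7] [0.459 0.271 0.02 ]
marker 0.71 [204.  325.3] [0.369 0.294 0.   ]
```

View pics/scene1.png

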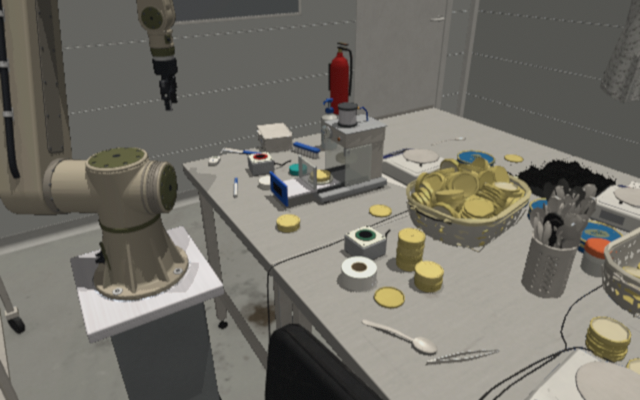

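View pics/top1.png

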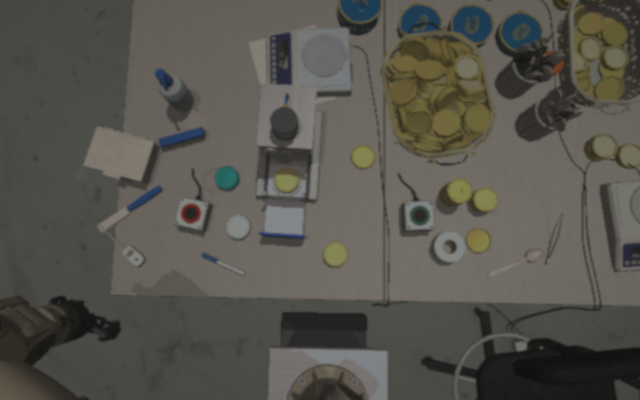

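View pics/wrist1.png

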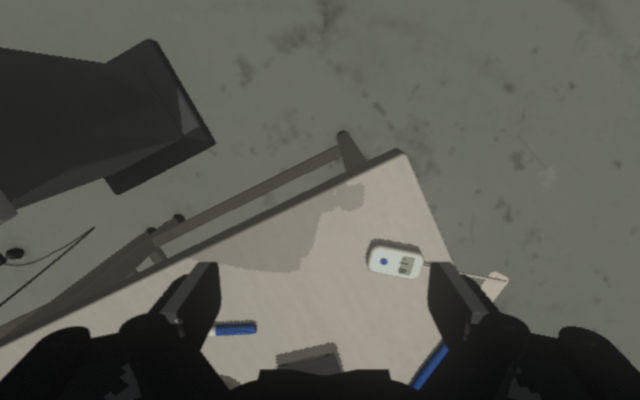

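```bash
python3 - <<'E'
from h import *
a=cv2.imread('pics/top1.png'); b=cv2.imread('pics/scene1.png')
cv2.imwrite('pics/topc.png',cv2.resize(a[100:280,160:460],None,fx=2.66,fy=2.66,interpolation=cv2.INTER_CUBIC))
cv2.imwrite('pics/scenec.png',cv2.resize(b[90:270,220:420],None,fx=3.3,fy=3.3,interpolation=cv2.INTER_CUBIC))
from scipy.spatial.transform import Rotation as R
s=env.get_state();q=s['orientation'];print(R.from_quat(q[[1,2,3,0]]).as_matrix().round(3))
E
```

```text
[[ 0.     0.446  0.895]
 [ 0.     0.895 -0.446]
 [-1.     0.     0.   ]]
```

View pics/topc.png

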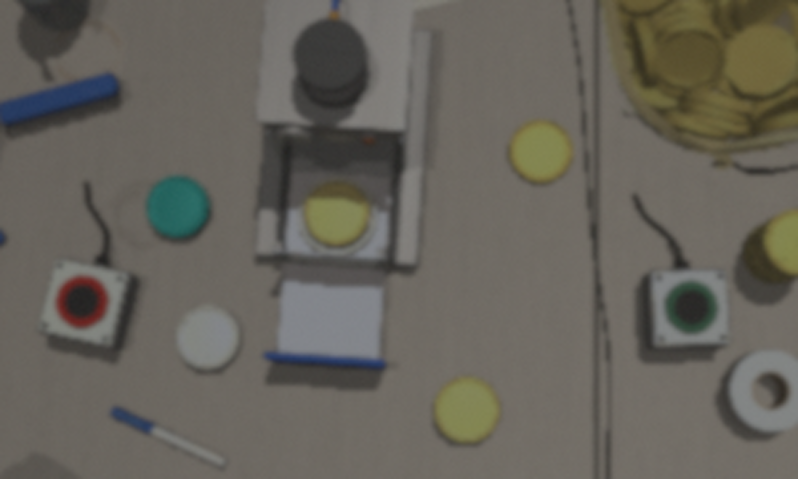

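View pics/scenec.png

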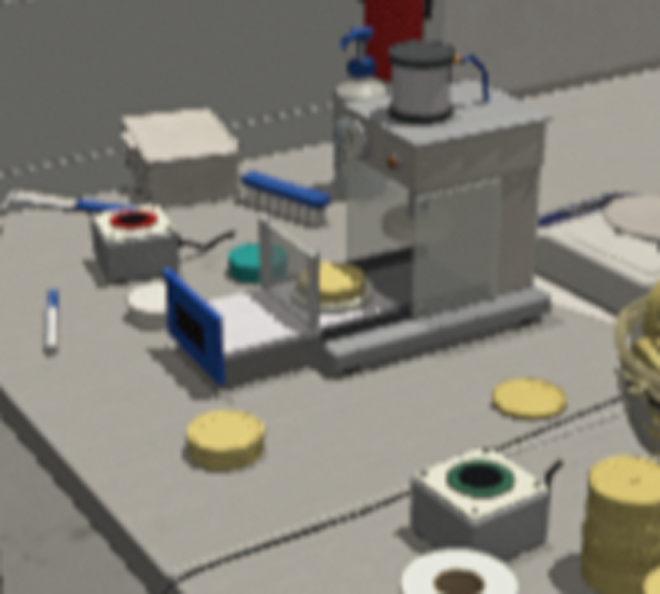

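```bash
python3 - <<'E'
from h import *
T=optics.read_camera('top');S=optics.read_camera('scene')
c=lambda u,v:(160+u/2.66,100+v/2.66); s=lambda u,v:(220+u/3.3,90+v/3.3)
print('tcp',proj(S,[.256,.514,.230]),proj(T,[.256,.514,.230]))
for n,uv,z in [('pL',c(266,354),.085),('pR',c(384,362),.085),('tintop',c(336,214),.042),('tintop2',s(333,275),.042),('g',c(691,307),.058),('r',c(83,301),.058),('g2',s(480,478),.058),('r2',s(133,220),.058),('nt',c(467,409),.023),('nt2',s(226,430),.023),('plTL',s(166,272),.085),('plBL',s(170,345),.013),('plTR',s(222,322),.085),('plBR',s(223,381),.013),('baseR',c(416,268),.02),('baseRb',c(436,30),.02),('drawL',c(278,352),.02),('hfL',c(262,125),.214),('hfR',c(405,130),.214)]:
  p=T if uv in [c(*x) for x in [(266,354),(384,362),(336,214),(691,307),(83,301),(467,409),(416,268),(436,30),(278,352),(262,125),(405,130)]] else S
  print(n,atz(p,uv,z).round(4))
E
```

```text
tcp [172.45778123 110.87035038] [102.37156714 312.35941038]
pL [0.4494 0.1838 0.085 ]
pR [0.4439 0.0682 0.085 ]
tintop [0.597  0.1222 0.042 ]
tintop2 [0.6264 0.1625 0.042 ]
g [ 0.5069 -0.2381  0.058 ]
r [0.5004 0.3729 0.058 ]
g2 [ 0.5088 -0.2399  0.058 ]
r2 [0.5006 0.368  0.058 ]
nt [ 0.4011 -0.0162  0.023 ]
nt2 [ 0.4034 -0.0191  0.023 ]
plTL [0.4472 0.1773 0.085 ]
plBL [0.441  0.1653 0.013 ]
plTR [0.4424 0.0554 0.085 ]
plBR [0.4505 0.0745 0.013 ]
baseR [0.5456 0.0389 0.02  ]
baseRb [0.8019 0.0227 0.02  ]
drawL [0.4554 0.1793 0.02  ]
hfL [0.6469 0.1795 0.214 ]
hfR [0.645  0.0512 0.214 ]
```

servo_tool:
  moves:
    - [0, 0, 0, -0.1375, 1]
    - [0, 0, 0, -0.1375, 1]
    - [0, 0, 0, -0.1375, 1]
    - [0, -5.4, 2.1, 0, 1]
    - [0, -5.4, 2.1, 0, 1]
    - [0, -5.4, 2.1, 0, 1]
    - [0, -5.4, 2.1, 0, 1]
    - [0, -5.4, 2.1, 0, 1]
    - [0, -5.4, 2.1, 0, 1]
    - [0, -5.4, 2.1, 0, 1]
  grip_force: 20

```text
clock: 2.85
tcp_pos: [0.385, 0.1279, 0.2317]
orientation: [0.707, 0.018, 0.706, -0.018]
wrist_force: [0.4, -0.3, 0.0]
finger_gap: 0.0
```

```bash
cat > st.py <<'E'
from h import *
from scipy.spatial.transform import Rotation as R
s=env.get_state();q=s['orientation'];M=R.from_quat(q[[1,2,3,0]]).as_matrix()
print(s['clock'],s['tcp_pos'].round(4),s['wrist_force'].round(2),s['finger_gap'].round(4));print(M.round(3))
E
python3 - <<'E'
from st import *
T=shot('wrist','w2.png')
for t,z in [('drawer_front',.049),('nest',.02),('next_tin',0)]:
        for r in models.pinpoint(t,T)[:2]:
            print(t,round(r['conf'],2),np.round(r['location'],1),np.round(atz(T,r['location'],z),3))
E
```

```text
Traceback (most recent call last):
  File "st.py", line 4, in <module>
    print(s['clock'],s['tcp_pos'].round(4),s['wrist_force'].round(2),s['finger_gap'].round(4));print(M.round(3))
                                                                     ^^^^^^^^^^^^^^^^^^^^^
AttributeError: 'float' object has no attribute 'round'
```

```bash
sed -i "s/s\['finger_gap'\].round(4)/s['finger_gap']/" st.py
python3 - <<'E'
from st import *
T=shot('wrist','w2.png')
for t,z in [('drawer_front',.049),('nest',.02),('next_tin',0)]:
        for r in models.pinpoint(t,T)[:2]:
            print(t,round(r['conf'],2),np.round(r['location'],1),np.round(atz(T,r['location'],z),3))
E
```

```text
2.85 [0.385  0.1279 0.2317] [ 0.42 -0.31  0.04] 2.3363774085329967e-06
[[ 0.001  0.05   0.999]
 [ 0.     0.999 -0.05 ]
 [-1.     0.     0.001]]
drawer_front 0.57 [328.6 235.5] [0.445 0.13  0.049]
drawer_front 0.33 [481.3 143.4] [0.362 0.274 0.049]
next_tin 0.97 [197.3 189.7] [ 0.404 -0.011  0.   ]
```

View pics/w2.png

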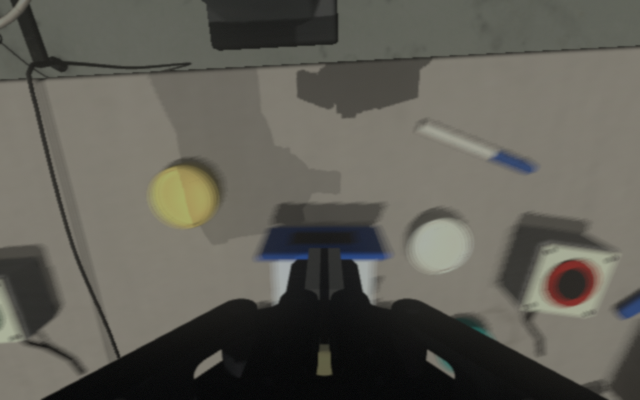

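servo_tool:
  moves:
    - [3, 0, 0, 0, 1]
    - [3, 0, 0, 0, 1]
    - [3, 0, 0, 0, 1]
    - [3, 0, 0, 0, 1]
    - [3, 0, 0, 0, 1]
    - [3.2, 0, 0, 0, 1]
    - [0, 0, 0.8, 0, 1]
    - [0, 0, 0.8, 0, 1]
    - [0, 0, 0.8, 0, 1]
    - [0, 0, 0.4, 0, 1]

```text
clock: 4.3
tcp_pos: [0.4143, 0.1284, 0.0504]
orientation: [0.708, 0.018, 0.706, -0.018]
wrist_force: [-0.7, 0.3, 0.4]
finger_gap: -0.0001
```

```bash
python3 - <<'E'
from st import *
T=shot('wrist','w3.png');S=shot('scene','s3.png')
b=S['pixels'];cv2.imwrite('pics/s3c.png',cv2.resize(b[100:250,220:420],None,fx=3.5,fy=3.5,interpolation=cv2.INTER_CUBIC))
E
```

```text
4.3 [0.4143 0.1284 0.0504] [-0.73  0.31  0.42] -9.762008279508111e-05
[[ 0.002  0.05   0.999]
 [ 0.     0.999 -0.05 ]
 [-1.     0.001  0.002]]
```

View pics/w3.png

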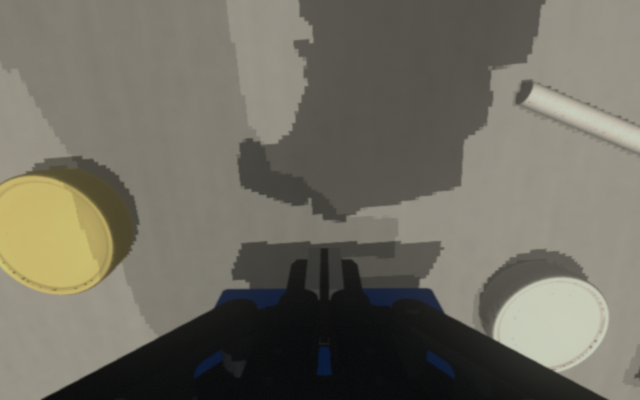

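View pics/s3c.png

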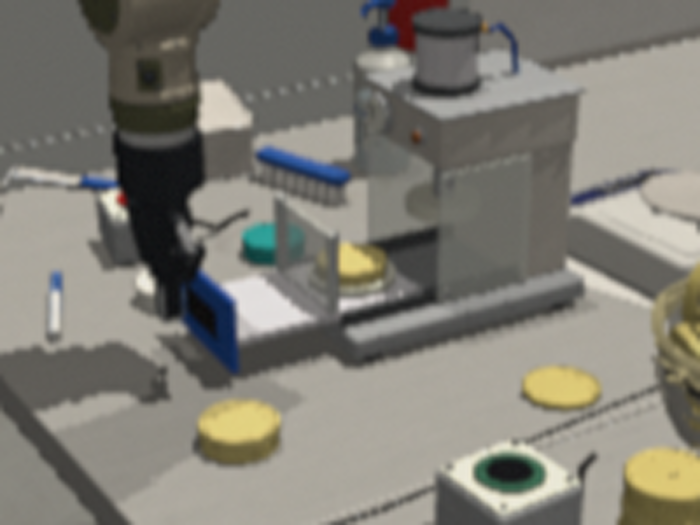

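servo_tool:
  moves:
    - [0, 0, 0.5, 0, 1]
    - [0, 0, 0.5, 0, 1]
    - [0, 0, 0.5, 0, 1]
    - [0, 0, 0.5, 0, 1]
    - [0, 0, 0.8, 0, 1]
    - [0, 0, 0.8, 0, 1]
    - [0, 0, 0.8, 0, 1]
    - [0, 0, 0.8, 0, 1]
    - [0, 0, 0.8, 0, 1]
    - [0, 0, 0.8, 0, 1]

```text
clock: 5.65
tcp_pos: [0.4807, 0.125, 0.049]
orientation: [0.707, 0.018, 0.707, -0.018]
wrist_force: [-4.0, 2.9, -1.5]
finger_gap: -0.0
```

```bash
python3 - <<'E'
from st import *
T=shot('top','t4.png');S=shot('scene','s4.png')
b=S['pixels'];cv2.imwrite('pics/s4c.png',cv2.resize(b[100:250,220:420],None,fx=3.5,fy=3.5,interpolation=cv2.INTER_CUBIC))
E
```

```text
5.65 [0.4807 0.125  0.049 ] [-4.01  2.89 -1.54] -8.458915573822005e-06
[[-0.001  0.05   0.999]
 [ 0.     0.999 -0.05 ]
 [-1.     0.    -0.001]]
```

View pics/s4c.png

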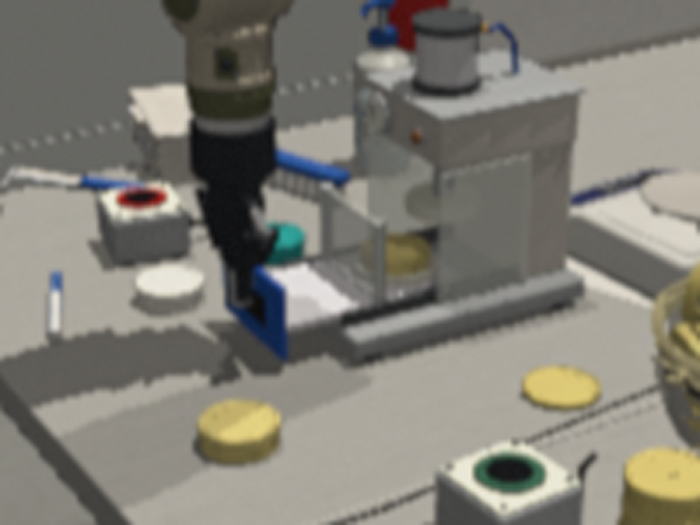

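servo_tool:
  moves:
    - [0, 0, 0.7, 0, 1]
    - [0, 0, 0.7, 0, 1]
    - [0, 0, 0.6, 0, 1]
    - [0, 0, 0.5, 0, 1]
    - [0, 0, 0.4, 0, 1]
    - [0, 0, 0.3, 0, 1]
    - [0, 0, 0.3, 0, 1]
    - [0, 0, 0.3, 0, 1]
    - [0, 0, 0.2, 0, 1]
    - [0, 0, 0.1, 0, 1]

```text
clock: 7.0
tcp_pos: [0.5215, 0.1228, 0.0493]
orientation: [0.707, 0.018, 0.707, -0.018]
wrist_force: [-2.7, 0.6, 2.9]
finger_gap: -0.0
```

servo_tool:
  moves:
    - [0, 0, 0.1, 0, 1]
    - [0, 0, 0.1, 0, 1]
    - [0, 0, 0.1, 0, 1]
    - [0, 0, 0.1, 0, 1]
    - [0, 0, 0.1, 0, 1]
    - [0, 0, 0.1, 0, 1]
    - [0, 0, 0.1, 0, 1]
    - [0, 0, 0, 0, 1]
    - [0, 0, 0, 0, 1]
    - [0, 0, 0, 0, 1]

```text
clock: 8.25
tcp_pos: [0.5286, 0.1224, 0.0493]
orientation: [0.707, 0.018, 0.707, -0.018]
wrist_force: [-2.2, 1.1, 0.9]
finger_gap: 0.0001
```

servo_tool:
  moves:
    - [0, 0, 0.1, 0, 1]
    - [0, 0, 0.1, 0, 1]
    - [0, 0, 0.1, 0, 1]
    - [0, 0, 0.1, 0, 1]
    - [0, 0, 0.1, 0, 1]
    - [0, 0, 0, 0, 1]
    - [0, 0, 0, 0, 1]
    - [0, 0, 0, 0, 1]
    - [0, 0, 0, 0, 1]
    - [0, 0, 0, 0, 1]

```text
clock: 9.5
tcp_pos: [0.5336, 0.1221, 0.0493]
orientation: [0.707, 0.018, 0.707, -0.018]
wrist_force: [-1.6, 0.6, -0.6]
finger_gap: 0.0002
```

servo_tool:
  moves:
    - [0, 0, 0.1, 0, 1]
    - [0, 0, 0.1, 0, 1]
    - [0, 0, 0.1, 0, 1]
    - [0, 0, 0.1, 0, 1]
    - [0, 0, 0, 0, 1]
    - [0, 0, 0, 0, 1]
    - [0, 0, 0, 0, 1]
    - [0, 0, 0, 0, 1]
    - [0, 0, 0, 0, 1]
    - [0, 0, 0, 0, 1]

```text
clock: 10.75
tcp_pos: [0.5342, 0.122, 0.0491]
orientation: [0.705, 0.018, 0.709, -0.018]
wrist_force: [-11.2, 1.5, 7.4]
finger_gap: -0.0002
```

```bash
python3 - <<'E'
from st import *
T=shot('top','t5.png');S=shot('scene','s5.png')
b=S['pixels'];cv2.imwrite('pics/s5c.png',cv2.resize(b[100:250,220:420],None,fx=3.5,fy=3.5,interpolation=cv2.INTER_CUBIC))
b=T['pixels'];cv2.imwrite('pics/t5c.png',cv2.resize(b[100:280,180:440],None,fx=3,fy=3,interpolation=cv2.INTER_CUBIC))
E
```

```text
10.75 [0.5342 0.122  0.0491] [-11.19   1.52   7.41] -0.00023812923215821587
[[-0.005  0.05   0.999]
 [-0.     0.999 -0.05 ]
 [-1.    -0.    -0.005]]
```

View pics/s5c.png

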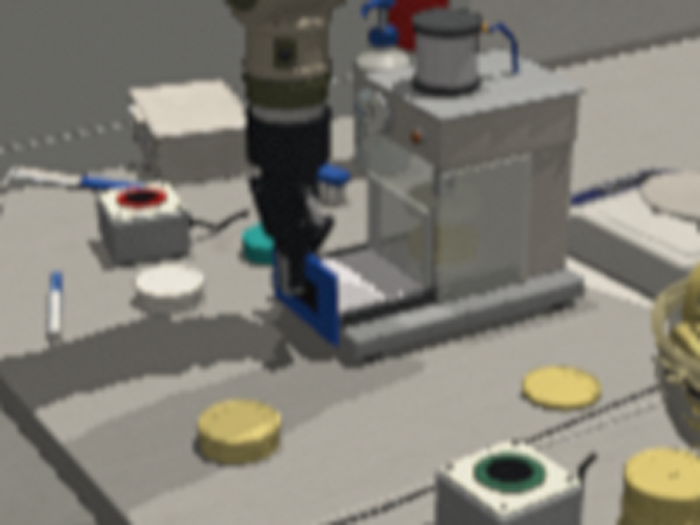

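View pics/t5c.png

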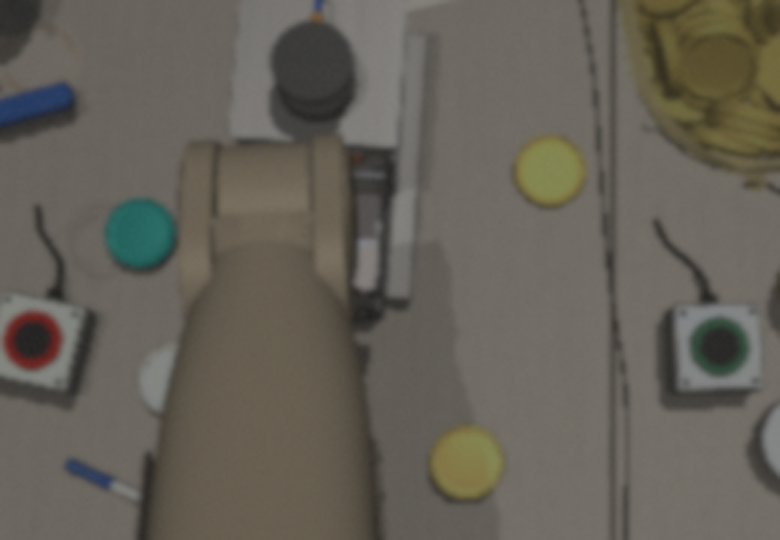

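servo_tool:
  moves:
    - [0, 0, -1, 0, 1]
    - [0, 0, -2.5, 0, 1]
    - [0, 0, -2.5, 0, 1]
    - [-4, 0, 0, 0, 1]
    - [-5, 0, 0, 0, 1]
    - [-5, 0, 0, 0, 1]
    - [0, -5, 0.7, 0, 1]
    - [0, -5, 0.7, 0, 1]
    - [0, -5, 0.7, 0, 1]
    - [0, 0, 0, 0, 1]

```text
clock: 12.1
tcp_pos: [0.492, -0.0293, 0.1897]
orientation: [0.708, 0.019, 0.706, -0.02]
wrist_force: [-0.2, 0.9, 0.2]
finger_gap: -0.0003
```

```bash
python3 - <<'E'
from st import *
T=shot('wrist','w6.png');t=shot('top','t6.png')
for P in (T,t):
  for n in ('start_eye','drawer_front','nest'):
    for r in models.pinpoint(n,P)[:2]: print(n,round(r['conf'],2),np.round(r['location'],1),atz(P,r['location'],.058 if n=='start_eye' else .049).round(3))
S=optics.read_camera('scene')
b=S['pixels'];cv2.imwrite('pics/s6c.png',cv2.resize(b[100:290,220:440],None,fx=3.1,fy=3.1,interpolation=cv2.INTER_CUBIC))
b=t['pixels'];cv2.imwrite('pics/t6c.png',cv2.resize(b[100:280,180:440],None,fx=3,fy=3,interpolation=cv2.INTER_CUBIC))
E
```

```text
12.1 [ 0.492  -0.0293  0.1897] [-0.17  0.87  0.21] -0.00028200939406593863
[[ 0.003  0.056  0.998]
 [-0.002  0.998 -0.056]
 [-1.    -0.001  0.003]]
start_eye 0.76 [ 75.4 226.1] [ 0.512 -0.237  0.058]
drawer_front 0.57 [505.3 237.6] [0.546 0.125 0.049]
start_eye 0.56 [421.6 215.1] [ 0.508 -0.243  0.058]
drawer_front 0.69 [283.4 201.3] [0.539 0.128 0.049]
nest 0.81 [288.4 146.6] [0.69  0.119 0.049]
```

View pics/s6c.png

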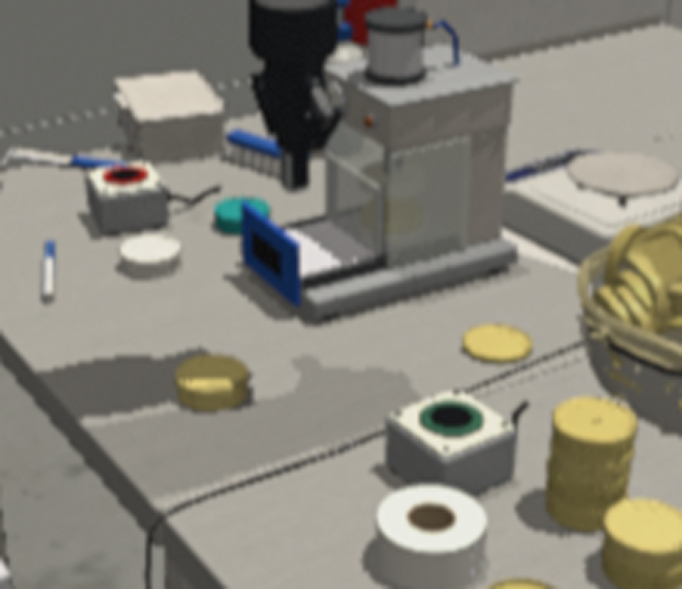

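View pics/t6c.png

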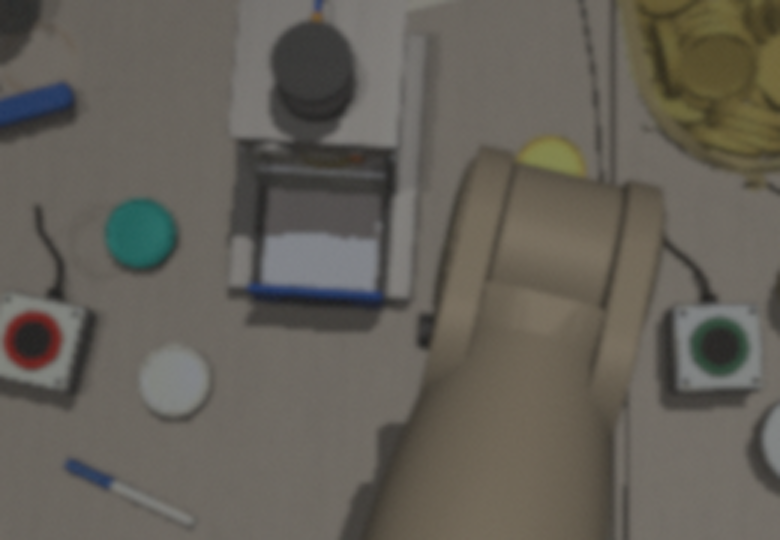

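View pics/w6.png

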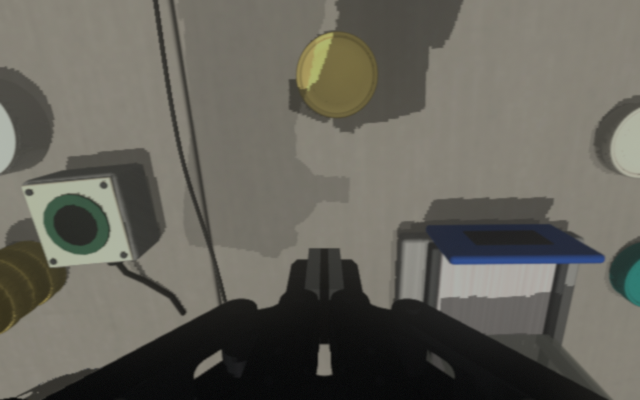

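servo_tool:
  moves:
    - [0, -5.2, 0.7, 0, 1]
    - [0, -5.2, 0.7, 0, 1]
    - [0, -5.2, 0.7, 0, 1]
    - [0, -5.3, 0.7, 0, 1]
    - [0, 0, 0, 0, 1]
    - [1.5, 0, 0, 0, 1]
    - [1.5, 0, 0, 0, 1]
    - [0.5, 0, 0, 0, 1]
    - [0, 0, 0, 0, 1]
    - [0, 0, 0, 0, 1]

```text
clock: 13.8
tcp_pos: [0.5087, -0.2358, 0.1547]
orientation: [0.707, 0.017, 0.707, -0.018]
wrist_force: [0.0, -0.1, 0.4]
finger_gap: 0.0007
```

```bash
python3 - <<'E'
from st import *
T=shot('wrist','w7.png')
S=shot('scene','s7.png')
b=S['pixels'];cv2.imwrite('pics/s7c.png',cv2.resize(b[100:290,220:440],None,fx=3.1,fy=3.1,interpolation=cv2.INTER_CUBIC))
for n in ('start_eye','start'):
    for r in models.pinpoint(n,T)[:2]: print(n,round(r['conf'],2),np.round(r['location'],1),atz(T,r['location'],.058 if n=='start_eye' else 0).round(3))
E
```

```text
13.8 [ 0.5087 -0.2358  0.1547] [ 0.04 -0.14  0.38] 0.0006660762812989226
[[ 0.001  0.05   0.999]
 [-0.     0.999 -0.05 ]
 [-1.    -0.     0.001]]
start_eye 0.87 [321.4 202.9] [ 0.509 -0.237  0.058]
start 0.85 [321.9 188.8] [ 0.514 -0.237  0.   ]
```

View pics/w7.png

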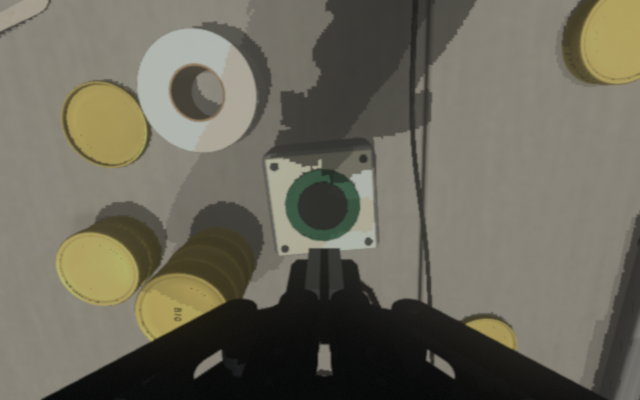

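View pics/s7c.png

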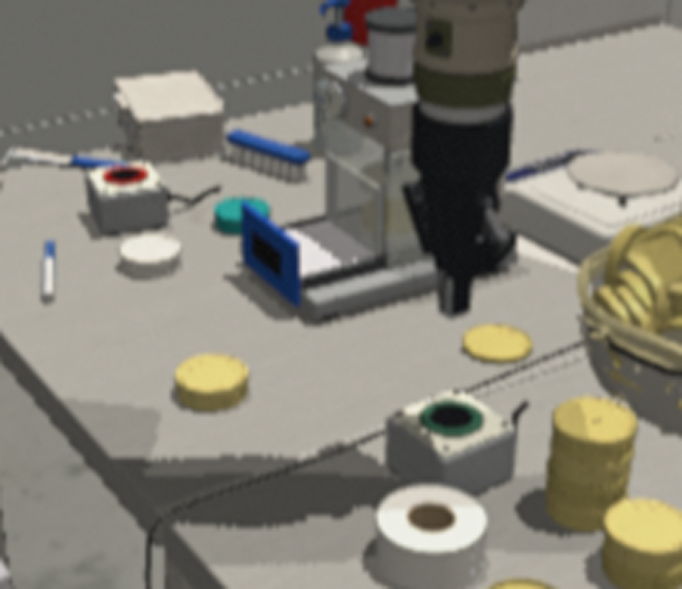

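servo_tool:
  moves:
    - [1.5, 0, 0, 0, 1]
    - [1.5, 0, 0, 0, 1]
    - [1.5, 0, 0, 0, 1]
    - [1.4, 0, 0, 0, 1]
    - [0, 0, 0, 0, 1]
    - [0, 0, 0, 0, 1]
    - [0, 0, 0, 0, 1]
    - [0, 0, 0, 0, 1]
    - [0, 0, 0, 0, 1]
    - [0, 0, 0, 0, 1]

```text
clock: 15.25
tcp_pos: [0.5084, -0.2361, 0.0954]
orientation: [0.707, 0.018, 0.707, -0.018]
wrist_force: [-0.7, -0.2, 0.1]
finger_gap: -0.0005
```

servo_tool:
  moves:
    - [0, 0, 0, 0, 1]
    - [0, 0, 0, 0, 1]
    - [0, 0, 0, 0, 1]
    - [0, 0, 0, 0, 1]
    - [0, 0, 0, 0, 1]
    - [0, 0, 0, 0, 1]
    - [0, 0, 0, 0, 1]
    - [0, 0, 0, 0, 1]
    - [0, 0, 0, 0, 1]
    - [0, 0, 0, 0, 1]

```text
clock: 16.5
tcp_pos: [0.5083, -0.236, 0.0953]
orientation: [0.707, 0.018, 0.707, -0.018]
wrist_force: [0.9, 0.2, -0.9]
finger_gap: 0.0002
```

servo_tool:
  moves:
    - [0, 0, 0, 0, 1]
    - [0, 0, 0, 0, 1]
    - [0, 0, 0, 0, 1]
    - [0, 0, 0, 0, 1]
    - [0, 0, 0, 0, 1]
    - [0, 0, 0, 0, 1]
    - [0, 0, 0, 0, 1]
    - [0, 0, 0, 0, 1]
    - [0, 0, 0, 0, 1]
    - [0, 0, 0, 0, 1]

```text
clock: 17.75
tcp_pos: [0.5083, -0.236, 0.0953]
orientation: [0.707, 0.018, 0.707, -0.018]
wrist_force: [0.3, -0.6, 0.3]
finger_gap: -0.0003
```

```bash
python3 - <<'E'
from st import *
S=shot('scene','s8.png')
b=S['pixels'];cv2.imwrite('pics/s8c.png',cv2.resize(b[100:290,220:440],None,fx=3.1,fy=3.1,interpolation=cv2.INTER_CUBIC))
E
```

```text
17.75 [ 0.5083 -0.236   0.0953] [ 0.27 -0.62  0.34] -0.0003420817657321439
[[ 0.     0.05   0.999]
 [ 0.     0.999 -0.05 ]
 [-1.     0.     0.   ]]
```

View pics/s8c.png

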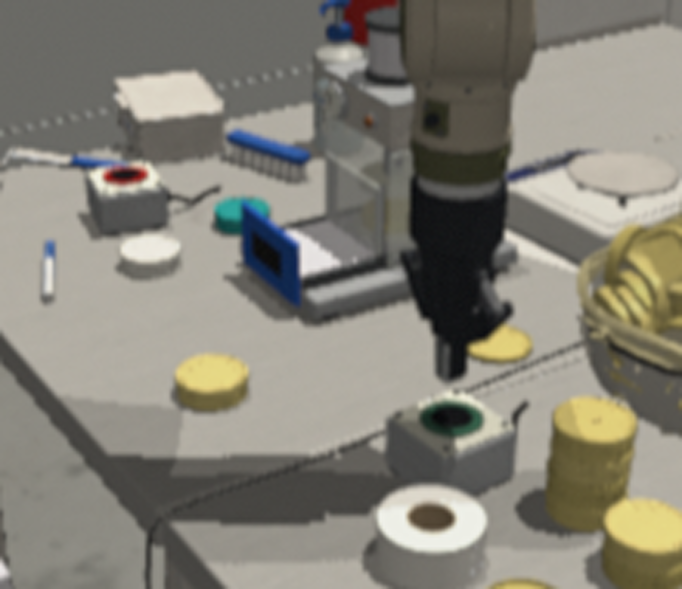

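servo_tool:
  moves:
    - [-2, 0, 0, 0, 1]
    - [-4, 0, 0, 0, 1]
    - [-5, 0, 0, 0, 1]
    - [-4, 0, 0, 0, 1]
    - [0, 0, -3, 0, 1]
    - [0, 0, -4, 0, 1]
    - [0, 0, -3, 0, 1]
    - [0, 0, 0, 0, 1]
    - [0, 0, 0, 0, 1]
    - [0, 0, 0, 0, 1]

```text
clock: 19.05
tcp_pos: [0.4093, -0.2312, 0.2452]
orientation: [0.707, 0.018, 0.707, -0.018]
wrist_force: [-0.6, -0.6, -0.1]
finger_gap: 0.0
```

```bash
python3 - <<'E'
from st import *
S=shot('scene','s9.png');t=shot('top','t9.png')
for n in ('drawer_front','nest'):
    for r in models.pinpoint(n,t)[:2]: print(n,round(r['conf'],2),atz(t,r['location'],.049).round(3))
b=S['pixels'];cv2.imwrite('pics/s9c.png',cv2.resize(b[90:290,220:440],None,fx=2.9,fy=2.9,interpolation=cv2.INTER_CUBIC))
E
```

```text
19.05 [ 0.4093 -0.2312  0.2452] [-0.56 -0.62 -0.13] 2.3052952135921442e-05
[[ 0.     0.05   0.999]
 [-0.     0.999 -0.05 ]
 [-1.    -0.     0.   ]]
drawer_front 0.71 [0.536 0.119 0.049]
nest 0.72 [0.694 0.115 0.049]
nest 0.54 [0.66  0.118 0.049]
```

View pics/s9c.png

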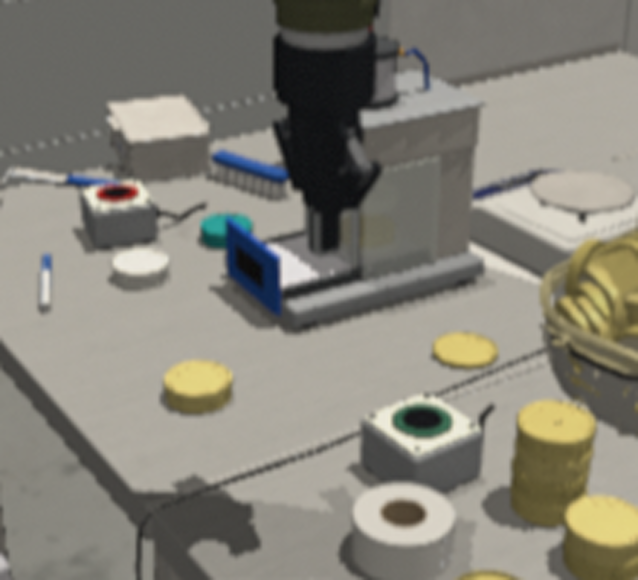

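View pics/t9.png

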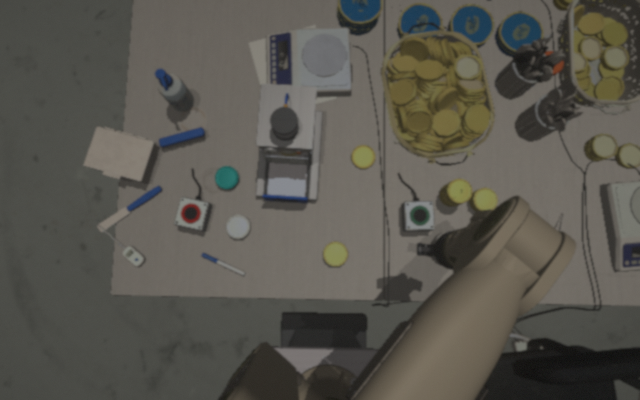

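```bash
python3 -c "
from h import *
print(order.hand_in())"
```

```text
the job is handed in; nothing more can be done
None
```

I pushed the drawer fully home, started the press at the green-ringed switch, drew the hand away, and handed the job in at about 19 s.

- **Drawer:** I pushed on the plate's middle with the shut fingertips. The drawer slid with readings of about 2–5 N, then came up against its stop, where I read about 11 N along the push and about 13 N in total. Forces were only read at the end of each move. The camera fixes put its travel at about 95–101 mm.
- **Start switch:** I held the fingertips about 37 mm above the sensor window and within about 3 mm of its centre, for roughly 3 s with no contact force. I then moved the hand up and back, to about 0.10 m behind the window and 0.19 m above it.
- **Last pictures:** The plate was still home, the bystanders looked unmoved, and the hand was touching nothing. The hand never went near the red-ringed switch.

**Not fully confirmed:**
- Once the drawer was home, the tin could only be seen dimly through the guard, so I did not check its seating closely.
- Nothing in the pictures showed the press actually running.
- The first scene-camera estimate of the nest was about 7 cm off from the top camera. I used the top camera, and the stop was met where it predicted.

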